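# Open the hook-backed dry canister and put the jar on the balance

### The job

The squat jar in the dry-storage canister is to be weighed and goes straight back afterwards, so the canister may stay open meanwhile. Tip the canister's lid up by its loop handle until its tongue comes out from under the keeper at the back, lift it off and lay it flat, right way up, on the bench, then take out the jar and set it gently and upright in the middle of the balance pan. Leave the two slim vials standing in the canister and do not disturb the other things on the bench.

Things in the scene. Friction and masses are not known exactly. Their poses are not given: they have to be found in the camera images.
- canister: Round metal dry-storage drum, fixed to the bench, 154 mm across, rim 98 mm above the bench, inner radius 72 mm, wall 4 mm. Origin: centre of its underside, z up. Inside, a fixed white perforated plate forms the floor, 30 mm above the origin (68 mm below the rim). The keeper stands on its +x side, so the lid's handle lies on its -x side when the lid is on.
- keeper (a point): The keeper: a small steel bridge (two cheeks 30 mm apart inside, crossbar 7 mm deep) on the canister's +x side. This point lies 85.5 mm from the canister's axis at rim height; the crossbar runs 6.5 to 10.5 mm above it (its top is 108.5 mm above the bench). Outside the wall there is nothing below the crossbar, so the tongue can swing down as the lid tips.
- lid: Loose metal lid, 145 to 235 g, its weight near its middle. Origin: centre of the underside of its plug, z up, -x towards its handle. A flat plug (radius 69.5 mm, 6 mm deep) drops into the canister with 2.5 mm play; above it a flange 3 mm thick (radius 78 mm) rests on the rim. Seated, the origin is 92 mm above the bench; laid flat on the bench right way up it rests on its plug, origin at bench height.
- lid_handle (a point): Middle of the lid's loop handle: a straight round bar 9 mm thick, 32 mm of it straight, on two legs 44 mm apart (53 mm over all), running along the lid's y axis at x = -68 mm in the lid's frame, bar centre 39 mm above the lid's origin and 30 mm above the flange's top. The rest of the lid gives no hold: it is too wide to grasp. A firmly pinched bar holds the lid's weight at any tilt (60 N is ample), yet still turns between the fingers when the lid is pushed round it.
- lid_tongue (a point): A point on the lid's tongue, 85.5 mm from the lid's axis at mid thickness. The tongue is a flat tab 18 mm wide and 3 mm thick on the lid's +x side that ends 104 mm from the lid's axis. With the lid seated this point lies under the keeper's crossbar with 3.5 mm play, so the lid cannot be lifted level: the handle side must be tipped up (the back edge pivots on the rim); once tipped by 0.3 rad or more, drawing the lid some 25 mm towards the handle side frees the tongue.
- jar: The jar to weigh: white squat jar with a broad screw cap, 51 mm across, 56 mm high, 70 to 130 g, the widest of the three things in the canister. Origin: centre of its underside, z up. It stands on the canister's plate.
- vial_white: Slim glass sample vial with a white cap, 25 mm across, 57 mm high, standing on the canister's plate. Origin: centre of its underside, z up. Stays in the canister, standing.
- vial_black: Slim glass sample vial with a black cap, 25 mm across, 57 mm high, standing on the canister's plate. Origin: centre of its underside, z up. Stays in the canister, standing.
- balance: Top-loading balance, fixed to the bench: casing 172 mm (x) by 142 mm (y), 42 mm high, display on its -x side (45 mm high). Origin: centre of its underside.
- balance_pan (a point): Centre of the top of the balance's round flat steel pan, 100 mm across, 55 mm above the bench when unloaded.
- pan (a joint): How far the balance pan is pressed down, in m: 0 unloaded. The pan springs straight down by 0.4 mm for each newton, to a stop at 8 mm. More than 15 N (6 mm) overloads the weigh cell.
- tape_roll: Bystander: roll of tape lying flat, 87 mm across, 19 mm high, origin centre of the underside. All bystanders are loose but the tip box; nothing that is not listed here stands in the area from 0.36 to 0.65 m ahead of the robot and up to 0.4 m to either side, nor straight ahead, within 0.12 m of the middle, up to 0.74 m.
- timer: Bystander: bench timer, 70 mm (x) by 62 mm (y), 18 mm high, origin centre of the underside.
- tip_box: Bystander, fixed: tip box with clear lid, 89 mm (x) by 120 mm (y), 81 mm high, origin centre of the underside.
- dropper_bottle: Bystander: amber dropper bottle, 32 mm across, 100 mm high, origin centre of the underside.
- pellet_die: Bystander: steel pellet die with a stem on top, 37 mm across, 48 mm high, origin centre of the underside.
- screwdriver: Bystander: screwdriver lying along its own y axis, 181 mm long, 24 mm wide, 23 mm high, origin near the middle of its length at bench height.
There are look-alikes about, which are no part of the job. There is more than one size of the canister; the one meant has the size given above.

How it is judged (in metres and radians):
On the way, in this order (a step that is already met when the one before it is completed fails the run):
1. the lid is tipped up by at least 0.2 rad with its tongue still at the keeper (angle between lid's own z axis and vertical above 0.2 rad and distance between lid_tongue and keeper below 0.03 m), for 0.05 s.
2. the lid is off and lies flat and right way up on the bench, let go, with the jar still in the canister (height (world z) of lid below 0.006 m and angle between lid's own z axis and vertical below 0.06 rad and linear speed of lid below 0.02 m/s and angular speed of lid below 0.2 rad/s and contact force between the fingers and lid below 0.1 N and horizontal distance between jar and canister below 0.07 m), for 0.2 s.
At the end, for the whole second after the job is handed in: The jar stands still and upright (within 0.08 rad) on the balance pan, its axis within 20 mm of the pan's centre; the lid lies still, flat (within 0.06 rad) and right way up on the bench, its underside less than 6 mm above it; both vials stand upright (within 0.15 rad) on the plate in the canister (horizontal distance between jar and balance_pan below 0.02 m and z of jar in the frame of balance_pan between -0.005 and 0.005 m and angle between jar's own z axis and vertical below 0.08 rad and linear speed of each of jar, lid below 0.02 m/s and angular speed of each of jar, lid below 0.2 rad/s and height (world z) of lid below 0.006 m and angle between lid's own z axis and vertical below 0.06 rad and horizontal distance between each of vial_white, vial_black and canister below 0.07 m and z of each of vial_white, vial_black in the frame of canister below 0.04 m and angle between each of vial_white, vial_black's own z axis and vertical below 0.15 rad); the robot touches nothing.
It fails at once if a bystander is shoved more than 25 mm or, if it is the dropper bottle, knocked over (distance of any of tape_roll, timer, dropper_bottle, pellet_die, screwdriver from where it was at the start of the episode above 0.025 m or angle between dropper_bottle's own z axis and vertical above 0.5 rad).
It fails at once if a vial is knocked over or lifted out of the canister (angle between any of vial_white, vial_black's own z axis and vertical above 0.6 rad or z of any of vial_white, vial_black in the frame of canister above 0.08 m).
It fails at once if the jar is tipped by more than 0.6 rad (angle between jar's own z axis and vertical above 0.6 rad).
It fails at once if the balance is overloaded: its pan is struck or pressed down by more than 6 mm (15 N) (value of joint pan above 0.006 m).
It also fails if it takes over 51 s, if anything falls off the work surface, if the arm or the gripper's body presses on something with over 40 N, if the wrist force passes 120 N, or if a joint passes its speed limit or range.

### The arm

A 6-joint arm with a two-finger parallel gripper is mounted at the origin on a cart in front of the work surface, level with it; the furniture and walls round the work are solid. World frame = base frame: x ahead of the robot, y to its left, z up, the work surface at z = 0. Lengths are in mm, angles in rad, forces in N, time in s.
With the tool pointing down it reaches from about 400 to 925 mm from the base axis. Payload 12.5 kg.
Tool frame: the origin (TCP) lies at the very end of the fingers, on their centre line; the grasp point (between the pads) lies 19 mm behind it; z points along the fingers, y is the direction in which the jaws open and shut (so a half turn about z gives the same grasp; the last joint's range is limited). The gripper opens to 95 mm and grips with 3 to 60 N. Pads are 20 mm wide; open, the fingers measure 119 mm over their backs; the gripper's body (75 mm by 180 mm) begins 59 mm behind the grasp point.
Start: joints at [1.125, 0.491, 1.559, -0, 1.092, -0.106], TCP at [208.296, 589.287, 214.661] pointing down, gripper open.
Joint ranges: [-3.1, 3.1], [-0.84, 2.19], [0.05, 2.79], [-1.13, 4.28], [0.06, 2.93], [-2.69, 2.69]. Speed limits (rad/s): [2.22, 2.22, 2.79, 3.14, 3.14, 3.14].

### API

Orientations are given as [roll, pitch, yaw] about the fixed x, y, z axes, in that order (R = Rz(yaw) Ry(pitch) Rx(roll)).
In Python, from cell import env, read_camera, get_calibration gives the robot as it stands.
- The arm moves only by the tool arm_command, never from a script. Its argument "targets" is a list of rows, each a list of 3 entries, a list of its own where there are three numbers: the turn, a rotation vector about the tool's x, y, z in rad, then the shift along the tool's x, y, z in m, then the closure in counts, from 0 (fully open) to 255 (shut). In form: [[[rx, ry, rz], [tx, ty, tz], fingers], ...]. A call has 1 to 8 rows; each row is the pose to reach, as a shift and turn from the pose commanded when the call began, along the tool's axes at that moment; what a row does not reach only later rows make up. A row lasts 1/10 s, in which the tool goes at most 50 mm and 8.59 degrees, less where a joint would pass 70% of its speed; a pose out of reach is approached as far as the arm can. A call with a gripper value outside its range is refused whole. The fingers move at their own pace and stop on an object; the grip force is fixed at half the most. Time passes only in rows, so rows that repeat a pose let the fingers close. It gives the time, the measured TCP pose, the force and the opening at its end, in the units of the state.
- env.state(): the state, without advancing time (a new reading comes with each control period).
- read_camera(name): name is "scene" or "top"; returns (picture, depth): 480x640x3 uint8, blue, green, red; 480x640 float32, mm along the optical axis (not along the pixel's ray), 0 where there is no reading.
- get_calibration(name): a dict with "vfov" (degrees; the focal length in pixels is half the picture's height over the tangent of half this angle, whatever the lens; pixels are square), "cx", "cy" (the principal point, pixels), "world_from_camera" (4x4, takes a point from camera to world coordinates). Camera axes: x right, y down, z forward; pixel columns grow to the right and rows downward; lengths in mm; the calibration is good to about 2 mm. A picture is of the moment at which its call begins. get_calibration takes no time and is no camera call.
- env.job_done(): hands the job in, once; it reports no verdict.
The state is a dict: "t": time; "joints": joint angles; "qvel": joint speeds; "tau": joint torques, N m; "eef_pos": TCP position; "tcp_rot": TCP orientation; "ft_force": force on the tool from outside, world axes, zero at the start; "moment": the same for the moment, N m; "opening": opening from 0.0 (shut) to 1.0 (fully open).
Only numpy, scipy, OpenCV 4.12 (cv2) and the standard library are available. Lean on these libraries where they do the work, as an engineer would, in place of code of your own. Each camera call takes 0.05 s, during which the arm holds its last target.

## Working session

There is one attempt and no reset: what is moved stays moved. The work goes in short steps, Python scripts to look and compute and a tool call to move; the robot and the scene stay as the last step left them, time stands still between calls to the robot, and variables do not carry over. Pictures are saved under pics/ and viewed, and the job is handed in when it is done.

Besides the shell and the picture viewer there is one more tool, called after "Call:" by a JSON object that holds its "fn" and its "kwargs", one argument or row to a line. arm_command: Moves the arm, as the interface text tells. Its arguments: {"type":"object","properties":{"targets":{"type":"array"}},"required":["targets"]}

```bash
ls; mkdir -p pics; python3 - <<'E'
from cell import env, read_camera, get_calibration
import cv2, numpy as np
print(env.state())
for n in ("scene","top"):
    im,d=read_camera(n); cv2.imwrite(f"pics/{n}0.png",im); np.save(f"pics/{n}0.npy",d); print(n,get_calibration(n))
E
```

```text
pics
{'t': 0.0, 'joints': array([ 1.12538052e+00,  4.91565529e-01,  1.55945325e+00, -4.67644428e-05,
        1.09170683e+00, -1.05600288e-01]), 'qvel': array([-0.00090018,  0.00012855, -0.00132718, -0.00041451,  0.00031479,
        0.00086796]), 'tau': array([-1.62000808e-03, -6.12628913e+01, -2.58179319e+01,  6.92262151e-02,
        4.82266804e-02, -1.07755075e-04]), 'eef_pos': array([208.20235214, 589.0379943 , 214.05673418]), 'tcp_rot': array([-3.14046164e+00, -7.81742508e-05,  2.80179867e+00]), 'ft_force': array([-0.16853937,  1.30318309,  1.22050597]), 'moment': array([ 0.0296873 , -0.01637704,  0.00846111]), 'opening': 0.9980891171151456}
scene {'vfov': 49.93292767357259, 'cx': 330.959059926986, 'cy': 236.6872096167872, 'world_from_camera': array([[-6.81935601e-01, -2.96167300e-01,  6.68766600e-01,
        -5.16865004e+02],
       [-7.30942463e-01,  3.08720827e-01, -6.08616929e-01,
         9.65182019e+02],
       [-2.62097452e-02, -9.03867458e-01, -4.27008979e-01,
         7.84510448e+02],
       [ 0.00000000e+00,  0.00000000e+00,  0.00000000e+00,
         1.00000000e+00]])}
top {'vfov': 49.14525076075683, 'cx': 324.9400350286357, 'cy': 237.61350226600186, 'world_from_camera': array([[ 2.41327363e-03, -9.91295859e-01,  1.31630911e-01,
         3.66795306e+02],
       [-9.99975786e-01, -3.25140281e-03, -6.15271097e-03,
         3.85527066e+01],
       [ 6.52714201e-03, -1.31612875e-01, -9.91279702e-01,
         1.42461815e+03],
       [ 0.00000000e+00,  0.00000000e+00,  0.00000000e+00,
         1.00000000e+00]])}
```

View pics/scene0.png

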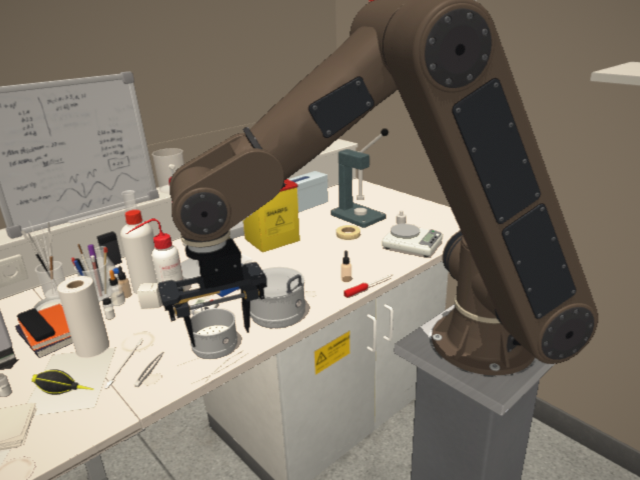

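View pics/top0.png

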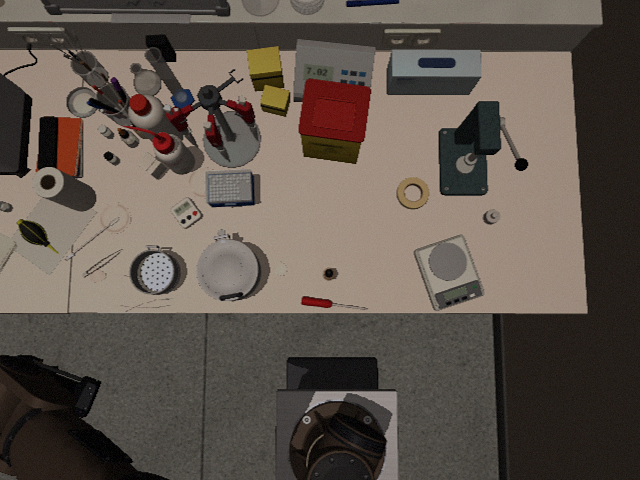

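The top view shows two drums: one with a lid at about (228,268) and an open, empty one with a perforated plate at about (155,271). The lidded one has a keeper and handle and should be the one meant. I'll measure it and check with an enlarged crop.

```bash
cat > h.py <<'E'
import numpy as np, cv2
from cell import env, read_camera, get_calibration
def cal(n):
    c=get_calibration(n); return 240/np.tan(np.radians(c['vfov'])/2),c['cx'],c['cy'],np.array(c['world_from_camera'])
def ray(n,u,v):
    f,cx,cy,T=cal(n); d=T[:3,:3]@np.array([(u-cx)/f,(v-cy)/f,1]); return T[:3,3],d
def onz(n,u,v,z):
    o,d=ray(n,u,v); return o+d*(z-o[2])/d[2]
def proj(n,p):
    f,cx,cy,T=cal(n); q=np.linalg.inv(T)@np.append(p,1); return np.array([q[0]/q[2]*f+cx,q[1]/q[2]*f+cy])
def cloud(n,d):
    f,cx,cy,T=cal(n); v,u=np.mgrid[:480,:640]
    P=np.stack([(u-cx)/f*d,(v-cy)/f*d,d],-1); W=P@T[:3,:3].T+T[:3,3]; W[d==0]=np.nan; return W
def crop(im,x0,y0,x1,y1,name,s=6):
    cv2.imwrite('pics/'+name,cv2.resize(im[y0:y1,x0:x1],None,fx=s,fy=s,interpolation=cv2.INTER_CUBIC))
E
python3 - <<'E'
from h import *
im=cv2.imread('pics/top0.png'); d=np.load('pics/top0.npy'); W=cloud('top',d)
crop(im,120,225,270,315,'c1.png',5)
crop(im,380,170,510,315,'c2.png',4)
for u,v in [(228,268),(155,271),(450,260),(300,280),(330,273)]:
    print(u,v,W[v,u].round(1))
np.set_printoptions(linewidth=220,suppress=True)
print(W[228:312:3,190:270:4,2].round(0))
E
```

```text
228 268 [464.3 274.1 103.8]
155 271 [461.5 482.   24.9]
450 260 [ 490.4 -297.5   56.7]
300 280 [440.2  97.2  -4.9]
330 273 [453.1  17.2  93.6]
[[  4.  -3.   3.  -2.  -2.   1.   0.  -2.   4.   2.  -6.   6.  -1.   1.  -4.  -2.   0.  -2.  -7.  -1.]
 [ -1.  -6.   5.  -7.   1.   0.   5. 102. 101.  -1.  -1.  -3.  -7.  -5.  -0.   3.  -8.   5.   0.  -6.]
 [  2.   1.  -6.   2.  -2.   2.  -3. 101.  99. 110.   4.  -2.   4.  -2.   0.   5.  -2.   1.  -1.   8.]
 [ -3.  -1.  -1.  -3.  -2.   3. 110. 109. 107.   0.   1.  -1.   4.  -2.   4.   3.   1.   4.   1.  -3.]
 [ -2.  -4.  -4.  -5.  -2.   1.   2.   3. 102. 102.  98. 105.   2.  -6.   1.   5.   1.  -3.   3.   1.]
 [ -2.  -5.  -4.  -0.  -4.   0. 100. 102.  97. 104. 103. 100. 100.  97.   4.   6.  -1.  -5.  -2.   2.]
 [ -5.   2.   1.  -3.  -6.  98. 107.  96. 101.  95.  95. 102.  98.  97. 101.   0.   1.  -4.   3.  -0.]
 [ -3.  -1.  -5.   2.  99.  99. 100.  95.  97.  97.  98.  99.  97. 102. 104.  -2.  -2.   1.   1.   4.]
 [ -1.  -2.  -1.  99. 100.  98.  92.  93.  98. 100. 104. 101. 100. 100. 101. 101.   3.  -4.   3.  -2.]
 [  1.  -4.  -3.  96. 100.  97
[... 1227 characters left out ...]
 102. 110.  99.  98.  97.  97.  96.  98.  97. 100. 101.  52.   6.   9.  -4.  -3.]
 [ -2.   4.   4.   1.  -5. 104. 101.  96.  98. 101. 133. 132. 132. 103.  59.   6.   2.   3.  -6.   3.]
 [  2.  -7.  -5.   4.   1.   3. 107. 102. 138. 135. 135. 105.  99.  40.  -2.   2.  -3.   1.  -3.   1.]
 [ -3.  -0.   0.   2.  -1.   1.   0.   2. 101. 100.  97.  60.  -1.   1.  -3.  -2.  -1.  -3.  -3.  -3.]
 [  5.  -3.  -2.   0.  -5.   2.   3.   4.  -4.   0.  -5.   1.   1.  -1.   2.  -4.   2.  -5.  -5.  -6.]
 [ -6.  -2.   0.   2.  -4.   2.  -1.   2.  -3.  -0.   2.   2.   4.   4.  -1.  -1.  -1.  -7.  -1.  -5.]
 [ -5.  -2.  -1.  -1.  -3. -10.  -4.   3.  -4.   4.   1.  -3.  -4.  -3.   2.  -5.  -1.   1.  -0.   1.]]
```

View pics/c1.png

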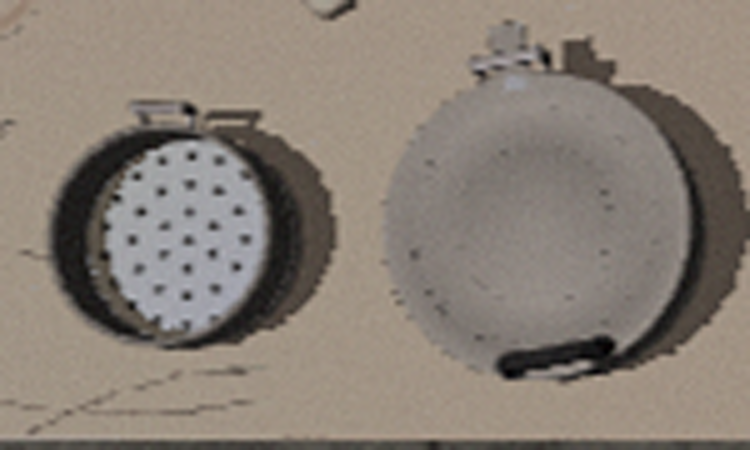

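View pics/c2.png

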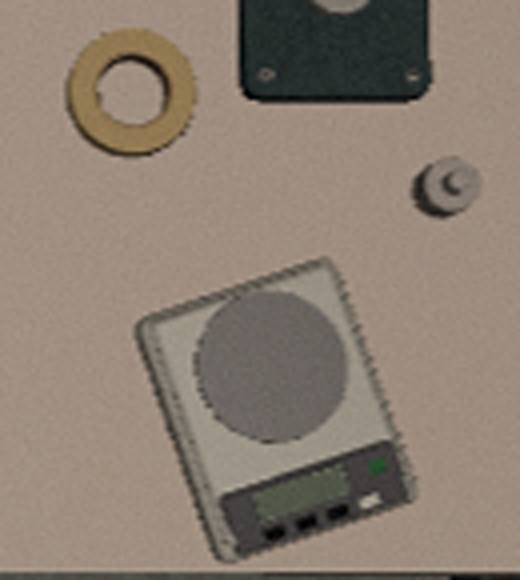

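Candidates: drum (155,271) is about 110 mm across, open and empty, and drum (228,268) carries the lid with its keeper at (222,237) and black handle bar at (232,297). The second fits the 154 mm size. Balances: (450,260) has a round pan, and the one at (335,72) is a look-alike by the wall. Next I'll measure precisely.

```bash
python3 - <<'E'
from h import *
np.set_printoptions(linewidth=200,suppress=True,precision=1)
im=cv2.imread('pics/top0.png'); d=np.load('pics/top0.npy'); W=cloud('top',d)
def fitc(pts):
    A=np.c_[2*pts,np.ones(len(pts))]; s=np.linalg.lstsq(A,(pts**2).sum(1),rcond=None)[0]
    return s[:2],np.sqrt(s[2]+s[0]**2+s[1]**2)
v,u=np.mgrid[:480,:640]
# lid: flange top mask at z 101
m=((W[...,2]>88)&(W[...,2]<120)&(u>185)&(u<270)&(v>225)&(v<312)).astype(np.uint8)
m=cv2.morphologyEx(m,cv2.MORPH_OPEN,np.ones((9,9),np.uint8))
m=cv2.morphologyEx(m,cv2.MORPH_CLOSE,np.ones((13,13),np.uint8))
c=max(cv2.findContours(m,0,cv2.CHAIN_APPROX_NONE)[0],key=cv2.contourArea)[:,0]
P=np.array([onz('top',a,b,101)[:2] for a,b in c])
ctr,r=fitc(P)
for _ in range(5):
    e=abs(np.linalg.norm(P-ctr,axis=1)-r); k=e<3; ctr,r=fitc(P[k])
print('lid',ctr,r,k.sum(),len(P))
# handle: dark pixels within lid
g=cv2.cvtColor(im,cv2.COLOR_BGR2GRAY)
hm=(g<60)&(u>215)&(u<247)&(v>290)&(v<303)
hh=hm&(W[...,2]>120)
for M,nm in ((hm,'dark'),(hh,'high')):
    ys,xs=np.nonzero(M); print(nm,len(xs),xs.min(),xs.max(),ys.min(),ys.max(),cv2.minAreaRect(np.c_[xs,ys].astype(np.float32)))
    Q=np.array([onz('top',a,b,133)[:2] for a,b in zip(xs,ys)]); mu=Q.mean(0); w,V=np.linalg.eigh(np.cov(Q.T)); print(mu,V[:,1],cv2.minAreaRect(Q.astype(np.float32)), 'z',np.nanmean(W[M][:,2]))
    print('dist to ctr',np.linalg.norm(mu-ctr),'dir',np.degrees(np.arctan2(*(ctr-mu)[::-1])))
# keeper: z>104
km=(W[...,2]>95)&(u>205)&(u<240)&(v>228)&(v<242)
print('keeper',np.nanmean(W[km],0), np.argwhere(km).mean(0))
# pan
hsv=cv2.cvtColor(im,cv2.COLOR_BGR2HSV)
pm=((W[...,2]>49)&(W[...,2]<64)&(u>405)&(u<490)&(v>230)&(v<315)); print('z>49',pm.sum())
sub=((g<118)&(g>70)&(u>425)&(u<470)&(v>238)&(v<285)).astype(np.uint8)
sub=cv2.morphologyEx(sub,cv2.MORPH_OPEN,np.ones((5,5),np.uint8))
c=max(cv2.findContours(sub,0,cv2.CHAIN_APPROX_NONE)[0],key=cv2.contourArea)[:,0]
P=np.array([onz('top',a,b,55)[:2] for a,b in c]); ctr2,r2=fitc(P); 
for _ in range(5):
    e=abs(np.linalg.norm(P-ctr2,axis=1)-r2); k=e<3; ctr2,r2=fitc(P[k])
print('pan',ctr2,r2,k.sum(),len(P), 'panZ',np.nanmean(W[sub>0][:,2]))
for nm,a,b,z in [('die',491,216,48),('dropper',330,273,100),('tape',413,193,19),('scr',317,302,20),('scr end',366,308,10),('scrL',302,301,10),('timer',186,213,18),('tip',230,188,81),('small drum',155,270,60),('edge',300,313,0)]:
    print(nm,onz('top',a,b,z))
E
```

```text
lid [461.3 278.1] 76.41882614609636 133 189
dark 126 220 246 292 300 ((232.99998474121094, 296.5), (7.212489604949951, 26.4457950592041), 81.8698959350586)
[393.3 254.7] [-0.1  1. ] ((392.4466857910156, 254.80104064941406), (17.579072952270508, 64.25753021240234), 8.25271987915039) z 107.43121957658494
dist to ctr 71.95067441695113 dir 18.982779333149125
high 72 220 239 293 299 ((229.3590850830078, 295.7013244628906), (3.5915632247924805, 19.579814910888672), 79.99201965332031)
[394.2 263.9] [-0.2  1. ] ((394.3616638183594, 263.6971740722656), (8.75910472869873, 47.48624038696289), 10.1437406539917) z 132.54055512448775
dist to ctr 68.66651037139374 dir 11.962801579043964
keeper [544.  289.9 103. ] [236.6 222.6]
z>49 1202
pan [ 487.7 -291.2] 48.47267207275562 104 110 panZ 54.65356223889664
die [ 609.2 -412.6   48. ]
dropper [452.7  17.3 100. ]
tape [ 677.3 -210.8   19. ]
scr [380.7  50.5  20. ]
scr end [365.2 -80.4  10. ]
scrL [383.4  90.7  10. ]
timer [619.8 407.3  18. ]
tip [675.1 278.5  81. ]
small drum [461.7 471.   60. ]
edge [351.5  96.2   0. ]
```

```bash
cat >> h.py <<'E'
from scipy.spatial.transform import Rotation as R
def Rdown(jawdeg,tilt=0.):
    """tool pointing down, tool y along horizontal jaw dir jawdeg; tilt: rotation (rad) about horizontal axis 90deg left of jaw dir"""
    a=np.radians(jawdeg); y=np.array([np.cos(a),np.sin(a),0]); z=np.array([0,0,-1.]); x=np.cross(y,z)
    M=np.c_[x,y,z]; ax=np.array([-np.sin(a),np.cos(a),0])
    return R.from_rotvec(ax*tilt).as_matrix()@M
def cur():
    s=env.state(); return s['eef_pos'],R.from_euler('xyz',s['tcp_rot']).as_matrix()
def plan(wps):
    """wps: list of (pos mm TCP, R)"""
    p,M=cur()
    for q,N in wps:
        rv=R.from_matrix(M.T@N).as_rotvec(); t=M.T@(np.array(q)-p)/1000
        print(np.round(rv,3).tolist(),np.round(t,4).tolist())
def st():
    s=env.state(); print('t',round(s['t'],2),'pos',s['eef_pos'].round(1),'rot',s['tcp_rot'].round(3),'F',s['ft_force'].round(1),'M',s['moment'].round(2),'op',round(s['opening'],3),'j',s['joints'].round(2))
E
python3 - <<'E'
from h import *
im=cv2.imread('pics/scene0.png').copy()
d=np.radians(11); c=np.array([461.3,278.1])
for k,z in ((-68,131),(85.5,98)):
    p=proj('scene',[*(c+k*np.array([np.cos(d),np.sin(d)])),z]); print(p); cv2.circle(im,(int(round(p[0])),int(round(p[1]))),1,(0,0,255),-1)
crop(im,235,255,325,335,'s1.png',7)
plan([([394.3,264.5,200],Rdown(11)),([394.3,264.5,112],Rdown(11))])
E
```

```text
[294.61311991 277.71376391]
[252.08979191 272.79170641]
[-0.001, 0.0, 1.039] [-0.2836, -0.244, 0.0143]
[-0.001, 0.0, 1.039] [-0.2837, -0.2439, 0.1023]
```

View pics/s1.png

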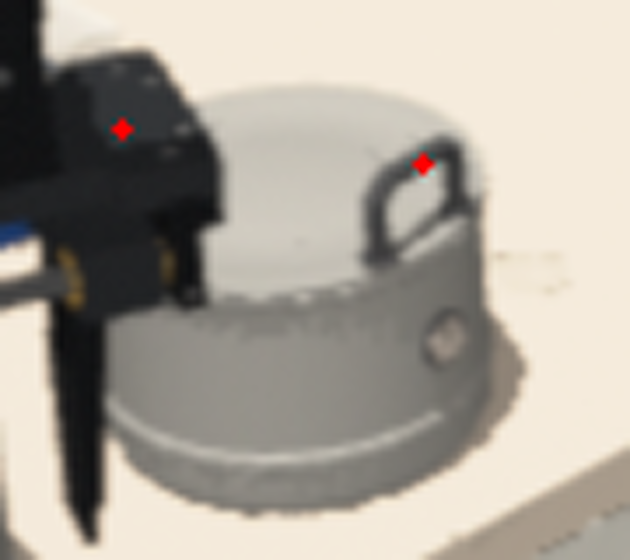

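The enlarged crop confirms the lidded drum. The projected handle point falls on the loop handle's bar, at about (295,277) in the scene view. Moving above the handle.

Call:
{"fn": "arm_command", "kwargs": {
  "targets": [
    [[0,0,0.14],[-0.045,-0.038,0],0],
    [[0,0,0.28],[-0.085,-0.073,0],0],
    [[0,0,0.42],[-0.125,-0.107,0],0],
    [[0,0,0.56],[-0.165,-0.142,0],0],
    [[0,0,0.7],[-0.2,-0.172,0],0],
    [[0,0,0.84],[-0.235,-0.202,0.0],0],
    [[0,0,0.98],[-0.265,-0.228,0.007],0],
    [[0,0,1.039],[-0.2836,-0.244,0.0143],0]
  ]
}}

```text
t: 0.9
eef_pos: [395.6, 262.0, 200.3]
tcp_rot: [3.141, 0.0, 1.756]
ft_force: [-0.6, 0.5, -0.3]
opening: 1.0
```

```bash
python3 - <<'E'
from h import *
im,d=read_camera('scene'); crop(im,200,180,340,320,'s2.png',5); cv2.imwrite('pics/s2f.png',im)
st()
plan([([394.3,264.5,200],Rdown(11)),([394.3,264.5,111.5],Rdown(11))])
E
```

```text
t 0.95 pos [396.1 260.6 199.1] rot [-3.141e+00  1.000e-03  1.753e+00] F [ 1.4 -0.5 -0.5] M [-0.12  0.02  0.04] op 1.003 j [ 0.44  0.3   1.94 -0.    0.91  0.26]
[-0.001, 0.001, -0.009] [0.0042, -0.0011, -0.0009]
[-0.001, 0.001, -0.009] [0.0043, -0.001, 0.0876]
```

View pics/s2.png

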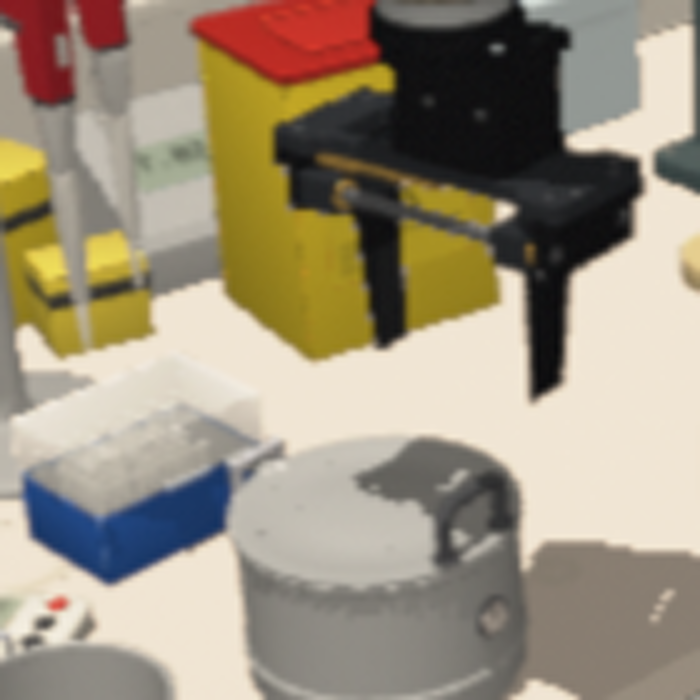

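The view shows the open fingers straddling the handle's position, high above it. Descending.

Call:
{"fn": "arm_command", "kwargs": {
  "targets": [
    [[0,0,-0.009],[0.004,-0.001,0.02],0],
    [[0,0,-0.009],[0.0042,-0.001,0.04],0],
    [[0,0,-0.009],[0.0042,-0.001,0.06],0],
    [[0,0,-0.009],[0.0042,-0.001,0.08],0],
    [[0,0,-0.009],[0.0042,-0.001,0.0876],0],
    [[0,0,-0.009],[0.0042,-0.001,0.0876],0]
  ]
}}

```text
t: 1.55
eef_pos: [392.2, 268.5, 112.0]
tcp_rot: [-3.14, 0.0, 1.772]
ft_force: [0.3, 0.1, 0.1]
opening: 1.0
```

```bash
python3 - <<'E'
from h import *
im,d=read_camera('scene'); crop(im,230,220,330,320,'s3.png',7)
st()
plan([([394.3,264.5,111.5],Rdown(11))])
E
```

```text
t 1.6 pos [392.6 268.7 112.8] rot [-3.141  0.     1.772] F [ 0.   1.  -0.5] M [-0.13  0.05 -0.01] op 1.002 j [0.46 0.43 2.03 0.   0.69 0.26]
[-0.001, 0.0, 0.009] [-0.0045, 0.0009, 0.0013]
```

View pics/s3.png

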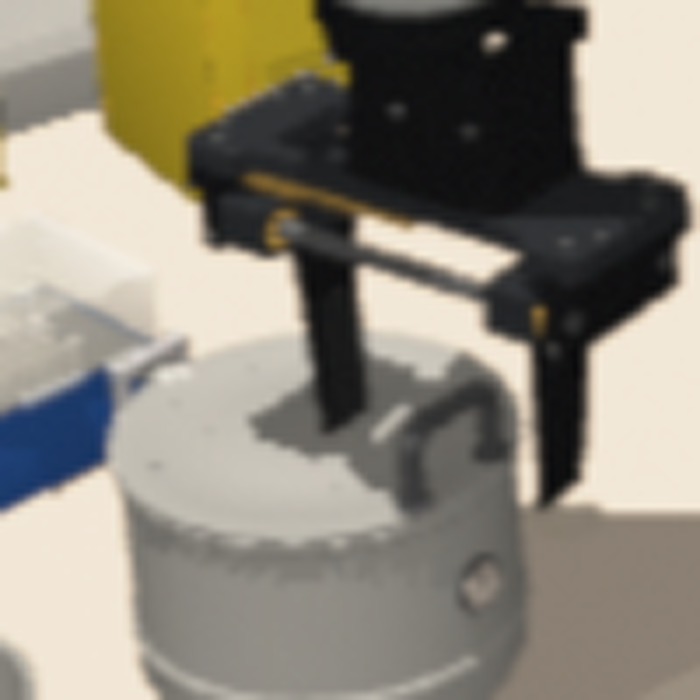

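The fingers straddle the bar. They sit about 4 mm too far along it, because the last reading was taken before the arm settled. I'll correct that and close.

Call:
{"fn": "arm_command", "kwargs": {
  "targets": [
    [[0,0,0.009],[-0.0045,0.001,0.0013],0],
    [[0,0,0.009],[-0.0045,0.001,0.0013],200],
    [[0,0,0.009],[-0.0045,0.001,0.0013],255],
    [[0,0,0.009],[-0.0045,0.001,0.0013],255],
    [[0,0,0.009],[-0.0045,0.001,0.0013],255],
    [[0,0,0.009],[-0.0045,0.001,0.0013],255],
    [[0,0,0.009],[-0.0045,0.001,0.0013],255],
    [[0,0,0.009],[-0.0045,0.001,0.0013],255]
  ]
}}

```text
t: 2.4
eef_pos: [394.5, 264.5, 111.4]
tcp_rot: [3.142, -0.0, 1.763]
ft_force: [-0.6, 0.8, 1.1]
opening: 0.47
```

```bash
python3 - <<'E'
from h import *
im,d=read_camera('scene'); crop(im,230,220,330,320,'s4.png',7)
st()
E
```

```text
t 2.45 pos [394.4 264.5 111.4] rot [ 3.142 -0.     1.763] F [-0.2  0.6 -0.1] M [-0.02  0.08  0.04] op 0.427 j [0.45 0.43 2.03 0.   0.68 0.26]
```

View pics/s4.png

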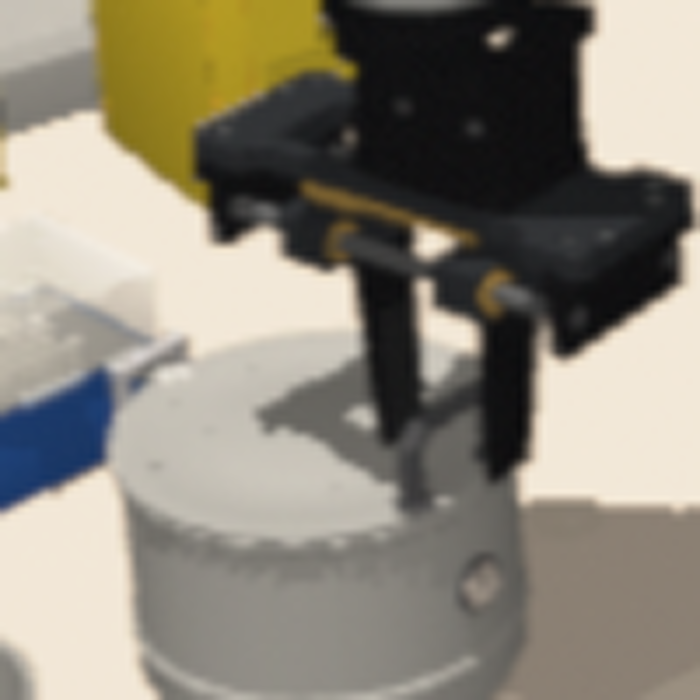

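The fingers are closing evenly on both sides of the bar. I'll let them finish.

Call:
{"fn": "arm_command", "kwargs": {
  "targets": [
    [[0,0,0],[0,0,0],255],
    [[0,0,0],[0,0,0],255],
    [[0,0,0],[0,0,0],255],
    [[0,0,0],[0,0,0],255],
    [[0,0,0],[0,0,0],255],
    [[0,0,0],[0,0,0],255],
    [[0,0,0],[0,0,0],255]
  ]
}}

```text
t: 3.15
eef_pos: [394.4, 264.4, 111.4]
tcp_rot: [-3.142, -0.0, 1.763]
ft_force: [-0.3, 0.1, -0.4]
opening: 0.088
```

```bash
python3 - <<'E'
from h import *
st()
# tip waypoints: rotate about pivot at canister (77,0,98), lid frame dir 11deg
a=np.radians(11); ux=np.array([np.cos(a),np.sin(a),0]); ay=np.array([-np.sin(a),np.cos(a),0])
p,M=cur(); 
# grasp point now
g=p-19*M[:,2]; print('grasp',g)
piv=np.array([461.3,278.1,0])+77*ux; piv[2]=98
def pose(th,draw=0,up=0):
    Q=R.from_rotvec(ay*th).as_matrix()
    return piv+Q@(p-piv)-draw*(Q@ux)+np.array([0,0,up]), Q@M
print('tip'); plan([pose(t) for t in np.arange(0.05,0.401,0.05)])
E
```

```text
t 3.15 pos [394.4 264.4 111.4] rot [-3.142 -0.     1.763] F [-0.3  0.1 -0.4] M [-0.06  0.07 -0.04] op 0.088 j [0.45 0.43 2.03 0.   0.68 0.26]
grasp [394.42848101 264.438187   130.43290997]
tip
[0.05, -0.0, 0.0] [0.0, 0.0009, -0.0072]
[0.1, -0.0, 0.0] [0.0, 0.0021, -0.0144]
[0.15, -0.0, 0.0] [0.0, 0.0036, -0.0216]
[0.2, -0.0, 0.0] [0.0, 0.0056, -0.0286]
[0.25, -0.0, 0.0] [0.0, 0.0078, -0.0355]
[0.3, -0.0, 0.0] [0.0, 0.0105, -0.0423]
[0.35, -0.0, 0.0] [0.0, 0.0134, -0.049]
[0.4, -0.0, 0.0] [0.0, 0.0167, -0.0555]
```

The bar is gripped (opening about 8.4 mm). Tipping the lid to 0.35 rad.

Call:
{"fn": "arm_command", "kwargs": {
  "targets": [
    [[0.05,0,0],[0,0.0009,-0.0072],255],
    [[0.1,0,0],[0,0.0021,-0.0144],255],
    [[0.15,0,0],[0,0.0036,-0.0216],255],
    [[0.2,0,0],[0,0.0056,-0.0286],255],
    [[0.25,0,0],[0,0.0078,-0.0355],255],
    [[0.3,0,0],[0,0.0105,-0.0423],255],
    [[0.35,0,0],[0,0.0134,-0.049],255],
    [[0.35,0,0],[0,0.0134,-0.049],255]
  ]
}}

```text
t: 3.95
eef_pos: [408.6, 267.2, 160.4]
tcp_rot: [-2.792, -0.0, 1.762]
ft_force: [0.7, 0.6, -1.8]
opening: 0.085
```

Call:
{"fn": "arm_command", "kwargs": {
  "targets": [
    [[0,0,0],[0,0,0],255],
    [[0,0,0],[0,0,0],255]
  ]
}}

```text
t: 4.15
eef_pos: [407.1, 266.9, 160.2]
tcp_rot: [-2.792, 0.0, 1.763]
ft_force: [-0.3, 0.8, -1.1]
opening: 0.084
```

```bash
python3 - <<'E'
from h import *
st()
im,d=read_camera('scene'); crop(im,220,200,330,320,'s5.png',5)
im,d=read_camera('top'); crop(im,180,220,290,320,'t5.png',5)
a=np.radians(11); ux=np.array([np.cos(a),np.sin(a),0]); ay=np.array([-np.sin(a),np.cos(a),0])
p,M=cur(); Q=R.from_rotvec(ay*.35).as_matrix(); l=Q@ux
print('draw'); plan([(p-l*k,M) for k in (10,20,30)]+[(p-l*34+np.array([0,0,10.]),M)])
E
```

```text
t 4.15 pos [407.1 266.9 160.2] rot [-2.792  0.     1.763] F [-0.3  0.8 -1.1] M [-0.05 -0.28  0.04] op 0.084 j [0.4  0.5  1.76 0.08 1.22 0.17]
draw
[0.0, 0.0, 0.0] [0.0, -0.01, -0.0]
[0.0, 0.0, 0.0] [0.0, -0.02, -0.0]
[0.0, 0.0, 0.0] [0.0, -0.03, -0.0]
[0.0, 0.0, 0.0] [0.0, -0.0374, -0.0094]
```

View pics/s5.png

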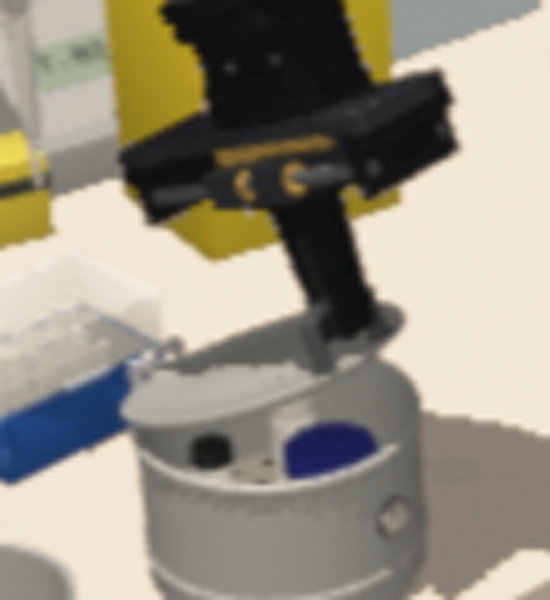

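View pics/t5.png

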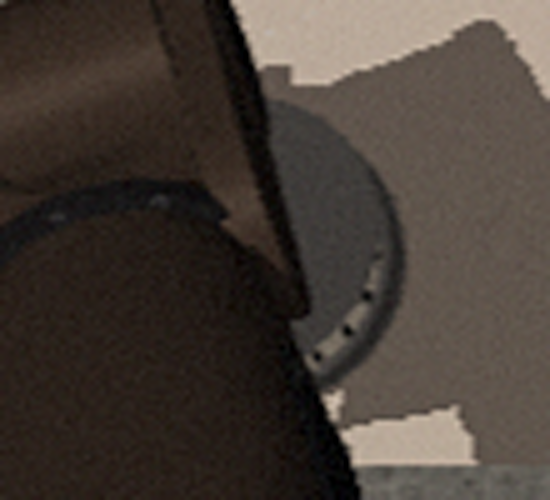

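The lid is tipped about 0.35 rad with the tongue still at the keeper. Inside I can see the jar's broad blue cap and the black and white vial caps. Drawing the lid towards the handle side.

Call:
{"fn": "arm_command", "kwargs": {
  "targets": [
    [[0,0,0],[0,-0.008,0],255],
    [[0,0,0],[0,-0.016,0],255],
    [[0,0,0],[0,-0.024,0],255],
    [[0,0,0],[0,-0.032,-0.001],255],
    [[0,0,0],[0,-0.04,-0.004],255],
    [[0,0,0],[0,-0.044,-0.01],255],
    [[0,0,0],[0,-0.044,-0.01],255],
    [[0,0,0],[0,-0.044,-0.01],255]
  ]
}}

```text
t: 5.05
eef_pos: [370.6, 259.8, 185.1]
tcp_rot: [-2.792, -0.0, 1.763]
ft_force: [0.0, 0.8, -1.6]
opening: 0.086
```

```bash
python3 - <<'E'
from h import *
st()
im,d=read_camera('scene'); crop(im,220,180,340,320,'s6.png',4)
p,M=cur()
u=np.array([0,0,1.])
plan([(p+u*k,M) for k in (30,70,110)]+[(p+u*110,Rdown(11))])
E
```

```text
t 5.05 pos [370.6 259.8 185.1] rot [-2.792 -0.     1.763] F [ 0.   0.8 -1.6] M [-0.02 -0.19 -0.02] op 0.086 j [0.42 0.42 1.82 0.08 1.24 0.19]
[0.0, 0.0, 0.0] [0.0, -0.0103, -0.0282]
[0.0, 0.0, 0.0] [0.0, -0.024, -0.0658]
[0.0, 0.0, 0.0] [0.0, -0.0377, -0.1033]
[-0.35, -0.0, -0.0] [0.0, -0.0377, -0.1033]
```

View pics/s6.png

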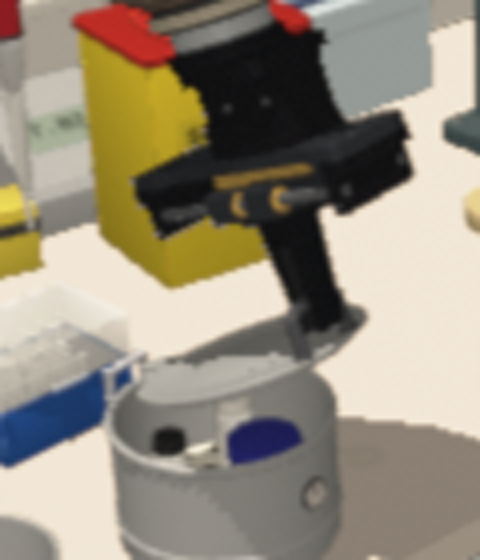

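The tongue is drawn clear of the keeper and the wrist force reads only the lid's weight. Lifting.

Call:
{"fn": "arm_command", "kwargs": {
  "targets": [
    [[0,0,0],[0,-0.004,-0.01],255],
    [[0,0,0],[0,-0.0075,-0.02],255],
    [[0,0,0],[0,-0.0112,-0.03],255],
    [[0,0,0],[0,-0.0165,-0.045],255],
    [[0,0,0],[0,-0.022,-0.06],255],
    [[0,0,0],[0,-0.027,-0.075],255],
    [[0,0,0],[0,-0.033,-0.09],255],
    [[0,0,0],[0,-0.0377,-0.1033],255]
  ]
}}

```text
t: 5.9
eef_pos: [370.3, 259.7, 296.6]
tcp_rot: [-2.793, -0.0, 1.763]
ft_force: [-0.1, -0.8, -1.3]
opening: 0.087
```

Call:
{"fn": "arm_command", "kwargs": {
  "targets": [
    [[0,0,0],[0,0,0],255],
    [[0,0,0],[0,0,0],255]
  ]
}}

```text
t: 6.1
eef_pos: [370.3, 259.7, 295.0]
tcp_rot: [-2.792, -0.0, 1.763]
ft_force: [0.3, 0.2, -2.2]
opening: 0.088
```

```bash
python3 - <<'E'
from h import *
st()
im,d=read_camera('scene'); cv2.imwrite('pics/s7.png',im)
# goal: lid centre (560,-95) yaw 0 -> handle at (492,-95)
p,M=cur()
plan([([460,80,240],Rdown(5.)),([492,-95,200],Rdown(0))])
E
```

```text
t 6.1 pos [370.3 259.7 295. ] rot [-2.792 -0.     1.763] F [ 0.3  0.2 -2.2] M [-0.08 -0.14 -0.01] op 0.088 j [0.42 0.31 1.68 0.08 1.49 0.21]
[-0.35, 0.018, 0.104] [-0.1935, 0.0694, 0.0328]
[-0.349, 0.034, 0.19] [-0.3714, 0.0812, 0.071]
```

View pics/s7.png

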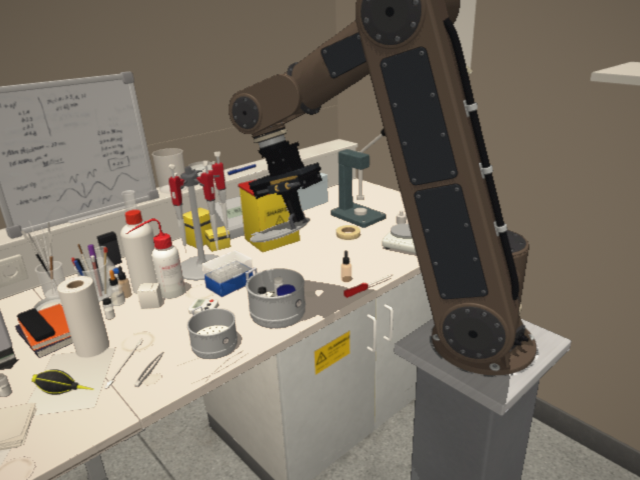

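The lid is off and hanging cleanly, and the jar and vials are still standing. Carrying it to the clear bench area around (560,-95), levelling it on the way.

Call:
{"fn": "arm_command", "kwargs": {
  "targets": [
    [[-0.04,0.002,0.012],[-0.022,0.008,0.004],255],
    [[-0.08,0.004,0.025],[-0.045,0.017,0.008],255],
    [[-0.13,0.006,0.038],[-0.07,0.026,0.012],255],
    [[-0.175,0.009,0.052],[-0.096,0.035,0.016],255],
    [[-0.22,0.011,0.066],[-0.122,0.043,0.02],255],
    [[-0.265,0.014,0.08],[-0.148,0.052,0.025],255],
    [[-0.31,0.016,0.092],[-0.174,0.061,0.029],255],
    [[-0.35,0.018,0.104],[-0.1935,0.0694,0.0328],255]
  ]
}}

```text
t: 6.95
eef_pos: [460.3, 78.8, 239.3]
tcp_rot: [3.141, 0.0, 1.657]
ft_force: [0.6, -0.2, -1.2]
opening: 0.086
```

```bash
python3 - <<'E'
from h import *
st()
plan([([492,-95,200],Rdown(0)),([492,-95,70],Rdown(0))])
E
```

```text
t 6.95 pos [460.3  78.8 239.3] rot [3.141 0.    1.657] F [ 0.6 -0.2 -1.2] M [-0.08  0.17 -0.02] op 0.086 j [ 0.03  0.24  1.9  -0.    1.01 -0.06]
[0.001, 0.0, 0.086] [-0.1758, 0.0166, 0.0394]
[0.001, 0.0, 0.086] [-0.1758, 0.0165, 0.1694]
```

Call:
{"fn": "arm_command", "kwargs": {
  "targets": [
    [[0,0,0.012],[-0.025,0.002,0.0],255],
    [[0,0,0.025],[-0.052,0.005,0.002],255],
    [[0,0,0.038],[-0.08,0.007,0.006],255],
    [[0,0,0.05],[-0.108,0.01,0.012],255],
    [[0,0,0.063],[-0.135,0.013,0.02],255],
    [[0,0,0.075],[-0.158,0.015,0.028],255],
    [[0,0,0.086],[-0.1758,0.0166,0.0394],255],
    [[0,0,0.086],[-0.1758,0.0166,0.0394],255]
  ]
}}

```text
t: 7.75
eef_pos: [491.5, -95.0, 199.0]
tcp_rot: [-3.139, -0.001, 1.569]
ft_force: [0.1, 0.9, -1.1]
opening: 0.085
```

Call:
{"fn": "arm_command", "kwargs": {
  "targets": [
    [[0,0,0],[0,0,0],255],
    [[0,0,0],[0,0,0],255]
  ]
}}

```text
t: 7.95
eef_pos: [492.0, -92.9, 201.1]
tcp_rot: [3.141, 0.0, 1.572]
ft_force: [0.6, -0.2, -1.1]
opening: 0.083
```

```bash
python3 - <<'E'
from h import *
st()
im,d=read_camera('scene'); crop(im,230,140,430,320,'s8.png',4); np.save('pics/s8.npy',d)
plan([([492,-95,22],Rdown(0))])
E
```

```text
t 7.95 pos [492.  -92.9 201.1] rot [3.141 0.    1.572] F [ 0.6 -0.2 -1.1] M [-0.06  0.12  0.01] op 0.083 j [-0.32  0.33  1.87  0.    0.94 -0.32]
[0.001, 0.0, 0.002] [-0.0021, -0.0001, 0.1792]
```

View pics/s8.png

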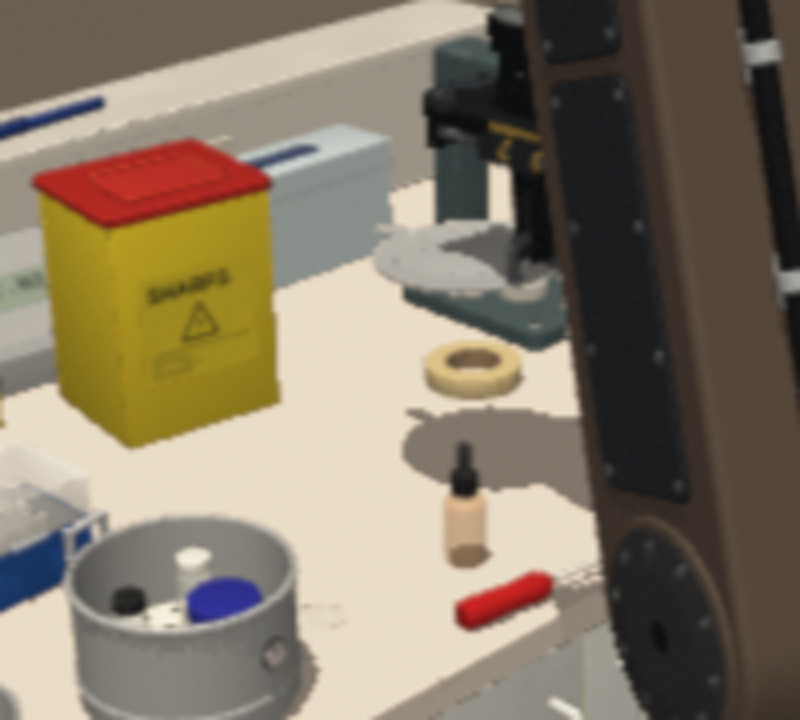

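The lid hangs roughly level and its shadow falls on clear bench between the dropper bottle and the tape roll. Lowering.

Call:
{"fn": "arm_command", "kwargs": {
  "targets": [
    [[0,0,0],[0,0,0.03],255],
    [[0,0,0],[0,0,0.065],255],
    [[0,0,0],[0,0,0.1],255],
    [[0,0,0],[0,0,0.13],255],
    [[0,0,0],[0,0,0.15],255],
    [[0,0,0],[0,0,0.163],255],
    [[0,0,0],[0,0,0.172],255],
    [[0,0,0],[0,0,0.172],255]
  ]
}}

```text
t: 8.8
eef_pos: [492.0, -93.1, 28.4]
tcp_rot: [-3.141, -0.0, 1.573]
ft_force: [-0.1, 0.5, -1.5]
opening: 0.09
```

Call:
{"fn": "arm_command", "kwargs": {
  "targets": [
    [[0,0,0],[0,0,0.002],255],
    [[0,0,0],[0,0,0.004],255],
    [[0,0,0],[0,0,0.006],255],
    [[0,0,0],[0,0,0.008],255],
    [[0,0,0],[0,0,0.0095],255],
    [[0,0,0],[0,0,0.0095],255]
  ]
}}

```text
t: 9.4
eef_pos: [492.2, -93.7, 19.5]
tcp_rot: [3.141, 0.0, 1.572]
ft_force: [-0.3, -0.1, -0.9]
opening: 0.086
```

```bash
python3 - <<'E'
from h import *
st()
E
```

```text
t 9.4 pos [492.2 -93.7  19.5] rot [3.141 0.    1.572] F [-0.3 -0.1 -0.9] M [-0.03  0.08  0.  ] op 0.086 j [-0.32  0.62  2.03 -0.    0.49 -0.32]
```

Call:
{"fn": "arm_command", "kwargs": {
  "targets": [
    [[0,0,0],[0,0,0.001],255],
    [[0,0,0],[0,0,0.0015],255],
    [[0,0,0],[0,0,0.0015],255]
  ]
}}

```text
t: 9.7
eef_pos: [492.3, -93.7, 19.3]
tcp_rot: [3.14, 0.001, 1.572]
ft_force: [-5.1, 1.3, 22.0]
opening: 0.084
```

```bash
python3 - <<'E'
from h import *
st()
im,d=read_camera('top'); crop(im,310,180,440,310,'t9.png',5); W=cloud('top',d)
v,u=np.mgrid[:480,:640]
m=(abs(W[...,0]-575)<70)&(abs(W[...,1]+93)<70)&(W[...,2]>3)&(W[...,2]<16)
A=np.c_[W[m][:,:2]-[570,-93],np.ones(m.sum())]; print(m.sum(),np.linalg.lstsq(A,W[m][:,2],rcond=None)[0])
E
```

```text
t 9.7 pos [492.3 -93.7  19.3] rot [3.140e+00 1.000e-03 1.572e+00] F [-5.1  1.3 22. ] M [ 0.02  1.02 -0.01] op 0.084 j [-0.32  0.62  2.03 -0.    0.49 -0.32]
799 [4.99126228e-03 6.01550255e-04 7.77231818e+00]
```

View pics/t9.png

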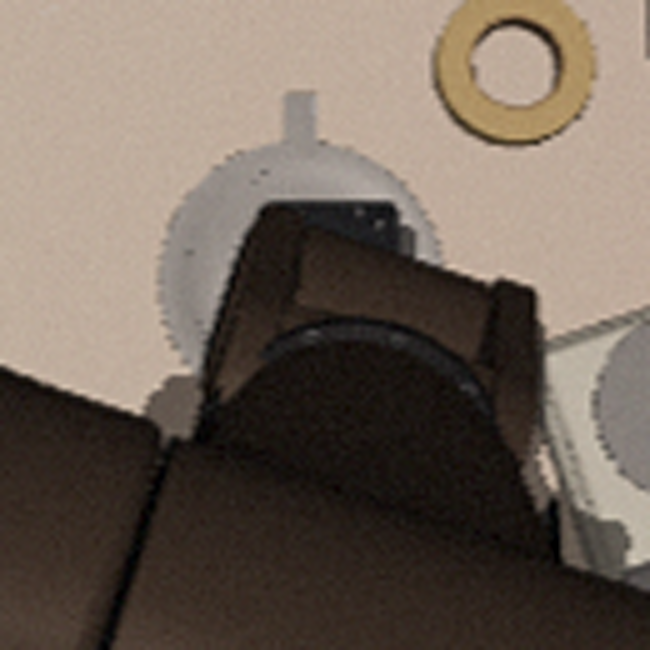

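The lid is on the bench, level to 0.005, and the contact force is 22 N. Releasing now and rising straight up.

Call:
{"fn": "arm_command", "kwargs": {
  "targets": [
    [[0,0,0],[0,0,-0.0005],180],
    [[0,0,0],[0,0,-0.0005],150],
    [[0,0,0],[0,0,-0.0005],100],
    [[0,0,0],[0,0,-0.0005],100],
    [[0,0,0],[0,0,-0.0005],100],
    [[0,0,0],[0,0,-0.0005],100],
    [[0,0,0],[0,0,-0.0005],100]
  ]
}}

```text
t: 10.45
eef_pos: [492.2, -93.6, 18.3]
tcp_rot: [3.141, 0.0, 1.572]
ft_force: [-0.1, -0.0, -0.1]
opening: 0.59
```

Call:
{"fn": "arm_command", "kwargs": {
  "targets": [
    [[0,0,0],[0,0,-0.02],100],
    [[0,0,0],[0,0,-0.05],100],
    [[0,0,0],[0,0,-0.09],100],
    [[0,0,0],[0,0,-0.13],100],
    [[0,0,0],[0,0,-0.17],100],
    [[0,0,0],[0,0,-0.2],100],
    [[0,0,0],[0,0,-0.22],100],
    [[0,0,0],[0,0,-0.22],100]
  ]
}}

```text
t: 11.25
eef_pos: [492.9, -93.8, 240.9]
tcp_rot: [3.137, 0.002, 1.572]
ft_force: [0.1, 0.8, 0.2]
opening: 0.605
```

```bash
python3 - <<'E'
from h import *
st()
im,d=read_camera('top'); cv2.imwrite('pics/t10.png',im); np.save('pics/t10.npy',d); crop(im,185,220,285,315,'t10c.png',6)
im,d=read_camera('scene'); cv2.imwrite('pics/s10.png',im); np.save('pics/s10.npy',d); crop(im,235,250,325,335,'s10c.png',6)
E
```

```text
t 11.25 pos [492.9 -93.8 240.9] rot [3.137e+00 2.000e-03 1.572e+00] F [0.1 0.8 0.2] M [-0.11  0.04 -0.  ] op 0.605 j [-0.32  0.28  1.82 -0.    1.03 -0.32]
```

View pics/t10.png

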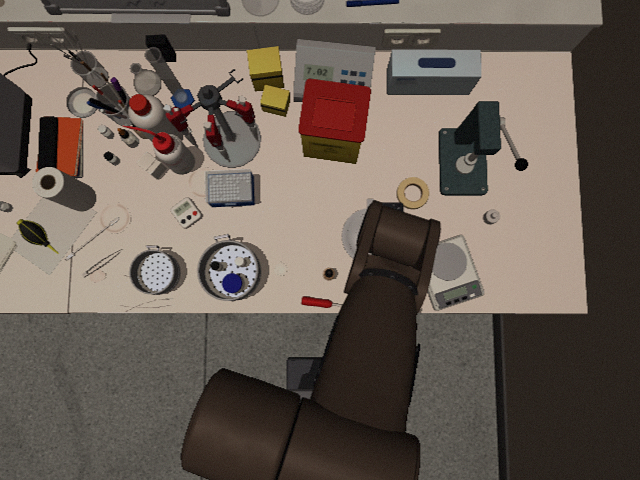

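View pics/t10c.png

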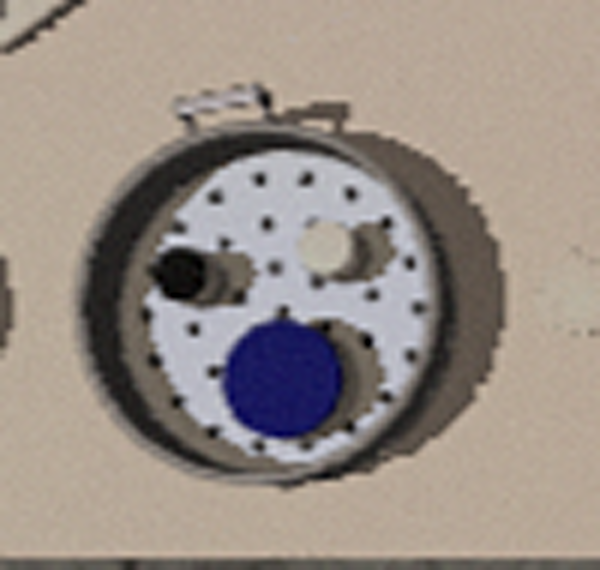

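View pics/s10c.png

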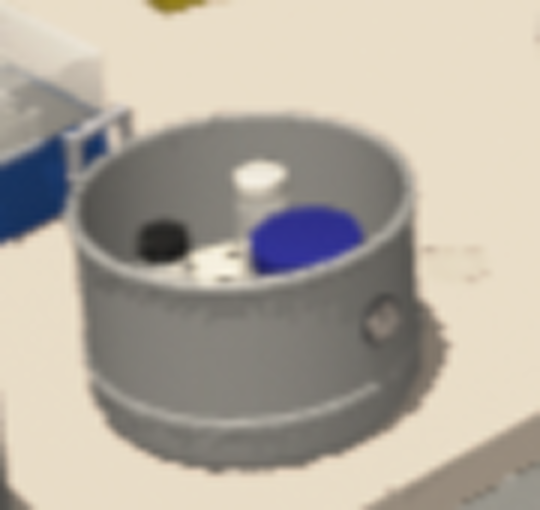

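```bash
python3 - <<'E'
from h import *
np.set_printoptions(suppress=True,precision=1)
im=cv2.imread('pics/top10.png') if 0 else cv2.imread('pics/t10.png'); hsv=cv2.cvtColor(im,cv2.COLOR_BGR2HSV); v,u=np.mgrid[:480,:640]
box=(u>195)&(u<265)&(v>238)&(v<302)
def fin(M,z,n='top'):
    M=M.astype(np.uint8); c=max(cv2.findContours(M,0,cv2.CHAIN_APPROX_NONE)[0],key=cv2.contourArea)
    mask=np.zeros_like(M); cv2.drawContours(mask,[c],-1,1,-1); ys,xs=np.nonzero(mask)
    P=np.array([onz(n,a,b,z)[:2] for a,b in zip(xs,ys)]); 
    s=np.linalg.norm(onz(n,321,240,z)-onz(n,320,240,z))
    print(len(xs),'px',xs.mean(),ys.mean(),'xy',P.mean(0),'ext',np.ptp(P,axis=0)+s); return P.mean(0)
blue=box&(hsv[...,0]>105)&(hsv[...,0]<135)&(hsv[...,1]>150)&(hsv[...,2]>60)
j=fin(blue,86)
g=hsv[...,2]
k=fin(box&(g<42)&(u>208)&(u<222)&(v>260)&(v<272),87)
w=fin(box&(hsv[...,1]>20)&(g>150)&(u>232)&(u<247)&(v>254)&(v<268),87)
sc=cv2.imread('pics/s10.png'); h2=cv2.cvtColor(sc,cv2.COLOR_BGR2HSV)
b2=(h2[...,0]>105)&(h2[...,0]<135)&(h2[...,1]>120)&(u>270)&(u<300)&(v>275)&(v<300)
fin(b2,86,'scene')
c=np.array([461.3,278.1])
for nm,q in (('jar',j),('black',k),('white',w)): print(nm,'r from axis',np.linalg.norm(q-c),'from jar',np.linalg.norm(q-j),'dir',np.degrees(np.arctan2(*(q-j)[::-1])))
print('jar dir from axis',np.degrees(np.arctan2(*(j-c)[::-1])))
d=np.load('pics/t10.npy'); W=cloud('top',d); print(np.nanmean(W[blue],0), im[262,239],im[265,216])
E
```

```text
281 px 231.6761565836299 282.88612099644126 xy [427.8 266.9] ext [48.2 48.7]
54 px 214.59259259259258 265.35185185185185 xy [472.2 311.4] ext [20.5 23.1]
56 px 238.83928571428572 260.6607142857143 xy [484.3 249.9] ext [23.1 20.6]
134 px 285.0149253731343 289.3059701492537 xy [428.1 273.3] ext [45.9 54.1]
jar r from axis 35.36090357383023 from jar 0.0 dir 0.0
black r from axis 35.03652812669685 from jar 62.855063723295835 dir 45.04939591186767
white r from axis 36.37584237179656 from jar 59.07903693132693 dir -16.703120803390163
jar dir from axis -161.58286585007286
[427.8 267.2  84.8] [166 176 182] [ 9 12 16]
```

Seen from above, inside the canister, the jar (blue cap) is at px (232,283), the black vial at (215,265) and the white vial at (239,261). The jar's cap measures about 49 mm and is the widest of the three. I'll use a jaw line perpendicular to the jar's radius, which clears both the vials and the wall.

```bash
python3 - <<'E'
from h import *
st()
plan([([460,90,235],Rdown(-40)),([427.8,267,200],Rdown(-72))])
E
```

```text
t 11.35 pos [491.8 -93.5 238. ] rot [3.141 0.    1.572] F [ 0.1 -0.2 -0.7] M [-0.08  0.05  0.02] op 0.608 j [-0.32  0.29  1.83 -0.    1.03 -0.32]
[0.0, 0.0, 0.699] [0.1835, -0.0317, 0.003]
[0.001, -0.0, 1.258] [0.3606, -0.0637, 0.0379]
```

Call:
{"fn": "arm_command", "kwargs": {
  "targets": [
    [[0,0,0.13],[0.035,-0.006,0],67],
    [[0,0,0.26],[0.075,-0.013,0],67],
    [[0,0,0.4],[0.115,-0.02,0],67],
    [[0,0,0.54],[0.155,-0.027,0],67],
    [[0,0,0.68],[0.195,-0.034,0.003],67],
    [[0,0,0.82],[0.235,-0.041,0.01],67],
    [[0,0,0.96],[0.275,-0.048,0.015],67],
    [[0,0,1.1],[0.32,-0.056,0.025],67]
  ]
}}

```text
t: 12.15
eef_pos: [436.6, 220.4, 213.5]
tcp_rot: [3.141, 0.001, 0.493]
ft_force: [1.4, -1.1, 0.5]
opening: 0.736
```

Call:
{"fn": "arm_command", "kwargs": {
  "targets": [
    [[0,0,0.08],[0.008,0.025,0.006],67],
    [[0,0,0.158],[0.012,0.038,0.013],67],
    [[0,0,0.158],[0.012,0.038,0.013],67],
    [[0,0,0.158],[0.012,0.038,0.013],67],
    [[0,0,0.158],[0.012,0.038,0.013],67]
  ]
}}

```text
t: 12.65
eef_pos: [465.7, 191.4, 201.7]
tcp_rot: [3.141, 0.0, 0.342]
ft_force: [0.8, 1.0, -0.4]
opening: 0.738
```

```bash
python3 - <<'E'
from h import *
st()
plan([([427.8,267,200],Rdown(-72)),([427.8,267,115],Rdown(-72)),([427.8,267,44],Rdown(-72))])
E
```

```text
t 12.65 pos [465.7 191.4 201.7] rot [3.141 0.    0.342] F [ 0.8  1.  -0.4] M [-0.05  0.18 -0.01] op 0.738 j [ 0.26  0.34  1.87 -0.    0.94  1.49]
[0.0, 0.0, 0.028] [-0.0104, -0.0839, 0.0016]
[0.0, 0.0, 0.028] [-0.0104, -0.0839, 0.0866]
[0.0, 0.0, 0.028] [-0.0103, -0.0839, 0.1576]
```

I estimated the second leg by hand and got its sign wrong. It was harmless at z = 200. Correcting with the computed shift.

Call:
{"fn": "arm_command", "kwargs": {
  "targets": [
    [[0,0,0.01],[-0.003,-0.022,0.001],67],
    [[0,0,0.02],[-0.006,-0.045,0.0015],67],
    [[0,0,0.028],[-0.009,-0.067,0.0015],67],
    [[0,0,0.028],[-0.0104,-0.0839,0.0016],67],
    [[0,0,0.028],[-0.0104,-0.0839,0.0016],67],
    [[0,0,0.028],[-0.0104,-0.0839,0.0016],67],
    [[0,0,0.028],[-0.0104,-0.0839,0.0016],67]
  ]
}}

```text
t: 13.35
eef_pos: [428.5, 266.6, 200.4]
tcp_rot: [3.141, -0.001, 0.313]
ft_force: [0.1, -0.5, 0.3]
opening: 0.74
```

```bash
python3 - <<'E'
from h import *
st()
plan([([427.8,267,120],Rdown(-72)),([427.8,267,44],Rdown(-72))])
E
```

```text
t 13.35 pos [428.5 266.6 200.4] rot [ 3.141e+00 -1.000e-03  3.130e-01] F [ 0.1 -0.5  0.3] M [-0.09  0.17  0.01] op 0.74 j [ 0.43  0.34  1.87 -0.    0.94  1.68]
[0.0, -0.001, -0.002] [-0.0005, -0.0007, 0.0804]
[0.0, -0.001, -0.002] [-0.0006, -0.0007, 0.1564]
```

Call:
{"fn": "arm_command", "kwargs": {
  "targets": [
    [[0,0,0],[0,-0.0005,0.03],67],
    [[0,0,0],[-0.0005,-0.0005,0.06],67],
    [[0,0,0],[-0.0005,-0.0005,0.085],67],
    [[0,0,0],[-0.0005,-0.0005,0.095],67],
    [[0,0,0],[-0.0005,-0.0005,0.095],67],
    [[0,0,0],[-0.0005,-0.0005,0.095],67]
  ]
}}

```text
t: 13.95
eef_pos: [428.3, 267.3, 106.0]
tcp_rot: [3.141, -0.001, 0.312]
ft_force: [-0.2, -0.3, 0.1]
opening: 0.735
```

```bash
python3 - <<'E'
from h import *
st()
im,d=read_camera('scene'); crop(im,230,200,350,320,'s11.png',6)
im,d=read_camera('top'); crop(im,180,220,290,320,'t11.png',5)
plan([([427.8,267,44],Rdown(-72))])
E
```

```text
t 13.95 pos [428.3 267.3 106. ] rot [ 3.141e+00 -1.000e-03  3.120e-01] F [-0.2 -0.3  0.1] M [-0.02  0.12 -0.02] op 0.735 j [ 0.43  0.47  1.97 -0.    0.7   1.69]
[0.0, -0.002, -0.002] [-0.0008, 0.0003, 0.0624]
```

View pics/s11.png

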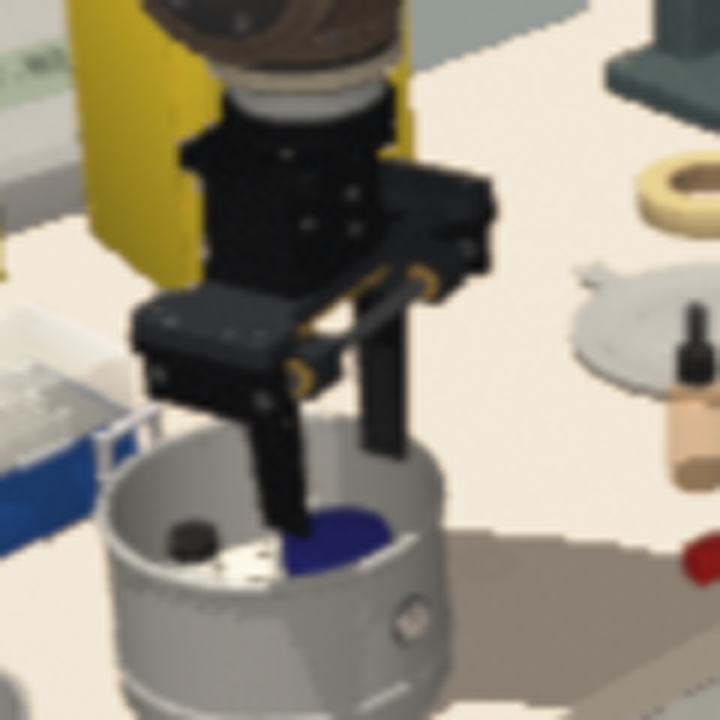

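View pics/t11.png

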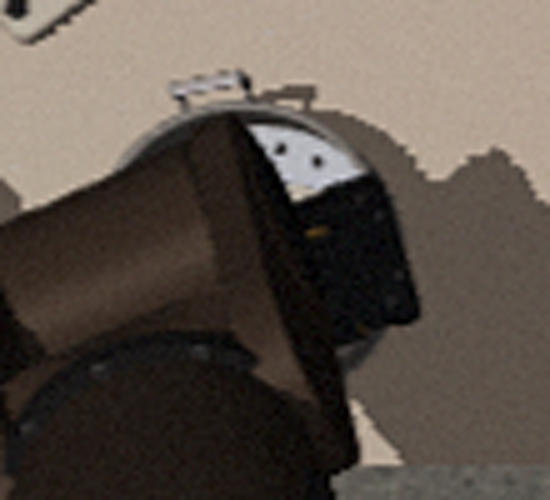

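The fingers are just above rim height, straddling the blue cap and clear of the vials. Going down slowly.

Call:
{"fn": "arm_command", "kwargs": {
  "targets": [
    [[0,0,0],[-0.0005,0,0.012],67],
    [[0,0,0],[-0.0005,0,0.024],67],
    [[0,0,0],[-0.0005,0,0.036],67],
    [[0,0,0],[-0.0005,0,0.048],67],
    [[0,0,0],[-0.0005,0,0.058],67],
    [[0,0,0],[-0.0005,0,0.062],67],
    [[0,0,0],[-0.0005,0,0.062],67]
  ]
}}

```text
t: 14.75
eef_pos: [427.0, 267.1, 42.6]
tcp_rot: [3.141, 0.001, 0.312]
ft_force: [-0.3, -0.6, -0.4]
opening: 0.737
```

```bash
python3 - <<'E'
from h import *
st()
im,d=read_camera('scene'); crop(im,230,200,330,320,'s12.png',5)
E
```

```text
t 14.75 pos [427.  267.1  42.6] rot [3.141e+00 1.000e-03 3.120e-01] F [-0.3 -0.6 -0.4] M [-0.04  0.16  0.02] op 0.737 j [ 0.43  0.58  2.01 -0.    0.55  1.69]
```

View pics/s12.png

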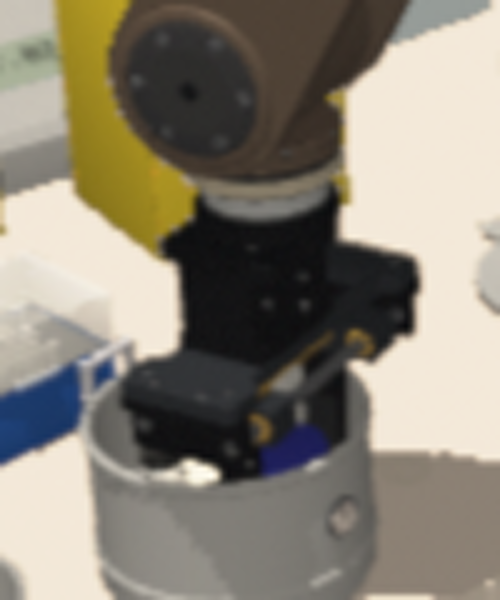

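There is no contact force and the jar's cap sits between the fingers. Closing.

Call:
{"fn": "arm_command", "kwargs": {
  "targets": [
    [[0,0,0],[0,0,0],200],
    [[0,0,0],[0,0,0],200],
    [[0,0,0],[0,0,0],200],
    [[0,0,0],[0,0,0],200],
    [[0,0,0],[0,0,0],200],
    [[0,0,0],[0,0,0],200],
    [[0,0,0],[0,0,0],200]
  ]
}}

```text
t: 15.5
eef_pos: [427.4, 267.3, 43.6]
tcp_rot: [3.141, -0.001, 0.313]
ft_force: [-0.4, -1.3, 6.4]
opening: 0.528
```

```bash
python3 - <<'E'
from h import *
st()
E
```

```text
t 15.5 pos [427.4 267.3  43.6] rot [ 3.141e+00 -1.000e-03  3.130e-01] F [-0.4 -1.3  6.4] M [-0.06  0.27 -0.02] op 0.528 j [ 0.43  0.58  2.01 -0.    0.55  1.69]
```

Gripped at 50 mm, the jar's width. Lifting straight up.

Call:
{"fn": "arm_command", "kwargs": {
  "targets": [
    [[0,0,0],[0,0,-0.008],200],
    [[0,0,0],[0,0,-0.02],200],
    [[0,0,0],[0,0,-0.038],200],
    [[0,0,0],[0,0,-0.06],200],
    [[0,0,0],[0,0,-0.085],200],
    [[0,0,0],[0,0,-0.11],200],
    [[0,0,0],[0,0,-0.135],200],
    [[0,0,0],[0,0,-0.15],200]
  ]
}}

```text
t: 16.3
eef_pos: [427.4, 267.3, 196.0]
tcp_rot: [3.141, -0.003, 0.313]
ft_force: [-0.2, 0.6, -1.2]
opening: 0.529
```

Call:
{"fn": "arm_command", "kwargs": {
  "targets": [
    [[0,0,0],[0,0,0],200],
    [[0,0,0],[0,0,0],200]
  ]
}}

```text
t: 16.5
eef_pos: [427.0, 267.1, 193.4]
tcp_rot: [3.141, -0.001, 0.313]
ft_force: [0.5, 0.5, -0.9]
opening: 0.53
```

```bash
python3 - <<'E'
from h import *
st()
im,d=read_camera('scene'); crop(im,220,140,340,320,'s13.png',3); cv2.imwrite('pics/s13f.png',im)
plan([([470,0,190],Rdown(-72)),([487.7,-291,190],Rdown(-72)),([487.7,-291,190],Rdown(-110))])
E
```

```text
t 16.5 pos [427.  267.1 193.4] rot [ 3.141e+00 -1.000e-03  3.130e-01] F [ 0.5  0.5 -0.9] M [-0.06  0.13 -0.04] op 0.53 j [ 0.43  0.35  1.88 -0.    0.92  1.69]
[0.0, 0.0, -0.002] [-0.041, 0.2674, 0.003]
[0.0, 0.0, -0.002] [-0.1136, 0.5498, 0.0032]
[0.001, 0.0, 0.662] [-0.1136, 0.5498, 0.0032]
```

View pics/s13.png

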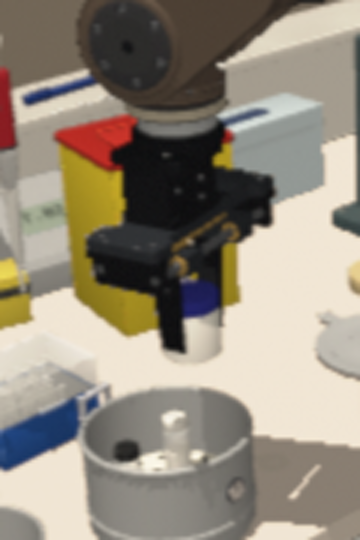

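The jar is lifted upright and both vials still stand. The white base of the jar is about 180 mm above the bench. Carrying it over to the balance.

Call:
{"fn": "arm_command", "kwargs": {
  "targets": [
    [[0,0,0],[-0.003,0.018,0],200],
    [[0,0,0],[-0.008,0.045,0],200],
    [[0,0,0],[-0.015,0.08,0],200],
    [[0,0,0],[-0.022,0.118,0],200],
    [[0,0,0],[-0.03,0.156,0],200],
    [[0,0,0],[-0.038,0.194,0],200],
    [[0,0,0],[-0.047,0.232,0],200],
    [[0,0,0],[-0.056,0.27,0.0],200]
  ]
}}

```text
t: 17.35
eef_pos: [456.4, -8.4, 192.5]
tcp_rot: [-3.141, 0.001, 0.313]
ft_force: [0.8, 0.6, -0.2]
opening: 0.533
```

```bash
python3 - <<'E'
from h import *
st()
plan([([487.7,-291,190],Rdown(-72))])
E
```

```text
t 17.35 pos [456.4  -8.4 192.5] rot [-3.141e+00  1.000e-03  3.130e-01] F [ 0.8  0.6 -0.2] M [-0.11  0.12  0.05] op 0.533 j [-0.16  0.28  1.98 -0.    0.88  1.1 ]
[-0.0, 0.001, -0.002] [-0.0571, 0.2785, 0.0024]
```

Call:
{"fn": "arm_command", "kwargs": {
  "targets": [
    [[0,0,0],[-0.009,0.042,0],200],
    [[0,0,0],[-0.018,0.085,0],200],
    [[0,0,0],[-0.027,0.13,0],200],
    [[0,0,0],[-0.036,0.175,0],200],
    [[0,0,0],[-0.045,0.218,0],200],
    [[0,0,0],[-0.052,0.25,0.0],200],
    [[0,0,0],[-0.056,0.27,0.0],200],
    [[0,0,0],[-0.0571,0.2785,0.0],200]
  ]
}}

```text
t: 18.15
eef_pos: [488.0, -290.6, 192.4]
tcp_rot: [-3.141, 0.001, 0.311]
ft_force: [0.2, 0.5, -1.2]
opening: 0.529
```

Call:
{"fn": "arm_command", "kwargs": {
  "targets": [
    [[0,0,0],[0,0,0],200],
    [[0,0,0],[0,0,0],200],
    [[0,0,0],[0,0,0],200]
  ]
}}

```text
t: 18.45
eef_pos: [488.3, -288.1, 193.6]
tcp_rot: [3.141, -0.0, 0.314]
ft_force: [0.2, -0.1, -0.8]
opening: 0.532
```

```bash
python3 - <<'E'
from h import *
st()
im,d=read_camera('scene'); cv2.imwrite('pics/s14.png',im)
im,d=read_camera('top'); crop(im,300,180,500,330,'t14.png',4)
plan([([487.7,-291,190],Rdown(-72)),([487.7,-291,75],Rdown(-72))])
E
```

```text
t 18.45 pos [ 488.3 -288.1  193.6] rot [ 3.141 -0.     0.314] F [ 0.2 -0.1 -0.8] M [-0.05  0.18  0.05] op 0.532 j [-0.65  0.43  1.73  0.    0.98  0.61]
[0.0, -0.0, -0.0] [-0.0014, 0.0022, 0.0037]
[0.0, -0.0, -0.0] [-0.0015, 0.0022, 0.1187]
```

View pics/s14.png

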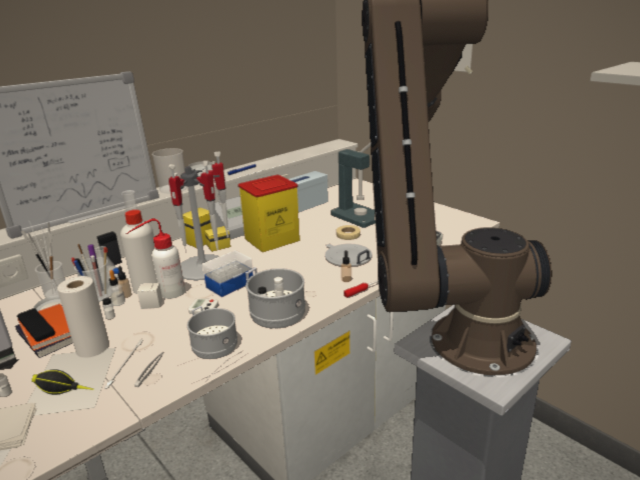

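View pics/t14.png

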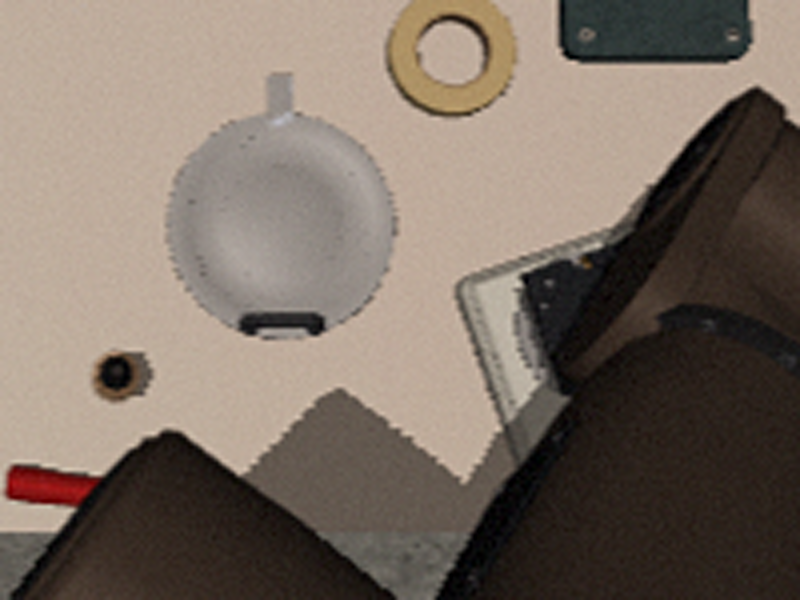

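The lid lies flat, with the tongue and handle visible, and the dropper bottle, tape roll and screwdriver are undisturbed. The arm hides the balance from the scene camera. Lowering to just above the pan, then in small steps with force checks.

Call:
{"fn": "arm_command", "kwargs": {
  "targets": [
    [[0,0,0],[-0.0014,0.002,0.02],200],
    [[0,0,0],[-0.0015,0.0022,0.045],200],
    [[0,0,0],[-0.0015,0.0022,0.07],200],
    [[0,0,0],[-0.0015,0.0022,0.09],200],
    [[0,0,0],[-0.0015,0.0022,0.105],200],
    [[0,0,0],[-0.0015,0.0022,0.115],200],
    [[0,0,0],[-0.0015,0.0022,0.119],200],
    [[0,0,0],[-0.0015,0.0022,0.119],200]
  ]
}}

```text
t: 19.35
eef_pos: [487.6, -291.8, 74.4]
tcp_rot: [3.141, -0.0, 0.313]
ft_force: [0.6, 1.3, -0.5]
opening: 0.533
```

Call:
{"fn": "arm_command", "kwargs": {
  "targets": [
    [[0,0,0],[0,0,0.001],200],
    [[0,0,0],[0,0,0.002],200],
    [[0,0,0],[0,0,0.003],200],
    [[0,0,0],[0,0,0.004],200],
    [[0,0,0],[0,0,0.004],200]
  ]
}}

```text
t: 19.85
eef_pos: [487.5, -292.0, 70.4]
tcp_rot: [3.141, -0.0, 0.313]
ft_force: [-0.0, -0.4, -0.2]
opening: 0.529
```

Call:
{"fn": "arm_command", "kwargs": {
  "targets": [
    [[0,0,0],[0,0,0.001],200],
    [[0,0,0],[0,0,0.001],200]
  ]
}}

```text
t: 20.05
eef_pos: [487.5, -292.0, 69.3]
tcp_rot: [3.141, -0.0, 0.313]
ft_force: [0.2, -0.3, -0.7]
opening: 0.534
```

Call:
{"fn": "arm_command", "kwargs": {
  "targets": [
    [[0,0,0],[0,0,0.0005],200],
    [[0,0,0],[0,0,0.001],200],
    [[0,0,0],[0,0,0.001],200]
  ]
}}

```text
t: 20.35
eef_pos: [487.5, -292.0, 68.4]
tcp_rot: [3.141, -0.0, 0.313]
ft_force: [-0.2, 0.9, -0.7]
opening: 0.529
```

Call:
{"fn": "arm_command", "kwargs": {
  "targets": [
    [[0,0,0],[0,0,0.0005],200],
    [[0,0,0],[0,0,0.001],200],
    [[0,0,0],[0,0,0.001],200]
  ]
}}

```text
t: 20.65
eef_pos: [487.6, -292.0, 67.5]
tcp_rot: [3.141, -0.0, 0.313]
ft_force: [-1.0, 0.5, 1.5]
opening: 0.538
```

Contact is gentle, about 2.4 N. Releasing.

Call:
{"fn": "arm_command", "kwargs": {
  "targets": [
    [[0,0,0],[0,0,0],110],
    [[0,0,0],[0,0,0],100],
    [[0,0,0],[0,0,0],80],
    [[0,0,0],[0,0,0],60],
    [[0,0,0],[0,0,0],60],
    [[0,0,0],[0,0,0],60]
  ]
}}

```text
t: 21.25
eef_pos: [487.5, -292.0, 67.4]
tcp_rot: [3.141, -0.0, 0.313]
ft_force: [0.2, 0.0, 0.1]
opening: 0.762
```

```bash
python3 - <<'E'
from h import *
st()
E
```

```text
t 21.25 pos [ 487.5 -292.    67.4] rot [ 3.141 -0.     0.313] F [0.2 0.  0.1] M [-0.05  0.24  0.01] op 0.762 j [-0.66  0.6   1.84  0.    0.7   0.6 ]
```

The gripper is free, with zero force. Rising straight up.

Call:
{"fn": "arm_command", "kwargs": {
  "targets": [
    [[0,0,0],[0,0,-0.01],60],
    [[0,0,0],[0,0,-0.025],60],
    [[0,0,0],[0,0,-0.045],60],
    [[0,0,0],[0,0,-0.075],60],
    [[0,0,0],[0,0,-0.11],60],
    [[0,0,0],[0,0,-0.15],60],
    [[0,0,0],[0,0,-0.19],60],
    [[0,0,0],[0,0,-0.22],60]
  ]
}}

```text
t: 22.05
eef_pos: [487.4, -291.9, 290.9]
tcp_rot: [3.139, -0.002, 0.313]
ft_force: [-0.7, -0.2, -0.1]
opening: 0.765
```

```bash
python3 - <<'E'
from h import *
st()
plan([([460,-10,290],Rdown(-72))])
E
```

```text
t 22.05 pos [ 487.4 -291.9  290.9] rot [ 3.139e+00 -2.000e-03  3.130e-01] F [-0.7 -0.2 -0.1] M [-0.03  0.15 -0.03] op 0.765 j [-0.66  0.34  1.6   0.    1.2   0.6 ]
[0.003, -0.002, -0.002] [0.0606, -0.2767, 0.0003]
```

Moving aside, high up, to clear the cameras' view for a final check.

Call:
{"fn": "arm_command", "kwargs": {
  "targets": [
    [[0,0,0],[0.009,-0.04,0],60],
    [[0,0,0],[0.018,-0.08,0],60],
    [[0,0,0],[0.027,-0.12,0],60],
    [[0,0,0],[0.036,-0.165,0],60],
    [[0,0,0],[0.045,-0.21,0],60],
    [[0,0,0],[0.053,-0.245,0],60],
    [[0,0,0],[0.06,-0.276,0],60],
    [[0,0,0],[0.06,-0.276,0],60]
  ]
}}

```text
t: 22.85
eef_pos: [458.9, -8.1, 288.3]
tcp_rot: [3.141, -0.001, 0.316]
ft_force: [-0.3, -1.6, -0.0]
opening: 0.767
```

```bash
python3 - <<'E'
from h import *
np.set_printoptions(suppress=True,precision=2)
st()
im,d=read_camera('scene'); cv2.imwrite('pics/s15.png',im); crop(im,340,190,470,280,'s15c.png',5)
im,d=read_camera('top'); cv2.imwrite('pics/t15.png',im); crop(im,180,180,510,315,'t15c.png',2); W=cloud('top',d)
hsv=cv2.cvtColor(im,cv2.COLOR_BGR2HSV); v,u=np.mgrid[:480,:640]
m=(u>415)&(u<490)&(v>230)&(v<310)&(hsv[...,0]>105)&(hsv[...,0]<135)&(hsv[...,1]>150)
ys,xs=np.nonzero(m); print('jar px',xs.mean(),ys.mean(),onz('top',xs.mean(),ys.mean(),111),len(xs),'z',np.nanmean(W[m],0))
E
```

```text
t 22.85 pos [458.9  -8.1 288.3] rot [ 3.14 -0.    0.32] F [-0.3 -1.6 -0. ] M [-0.11  0.14  0.  ] op 0.767 j [-0.16  0.17  1.84  0.    1.13  1.09]
jar px 452.8557046979866 258.76174496644296 [ 488.62 -291.49  111.  ] 298 z [ 488.66 -291.46  110.65]
```

View pics/s15.png

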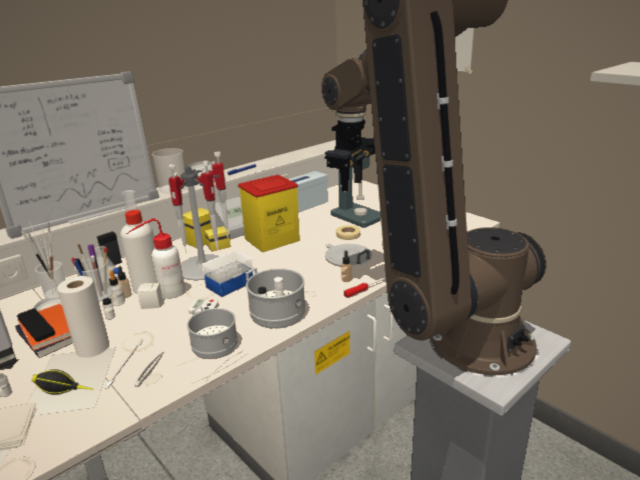

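View pics/t15c.png

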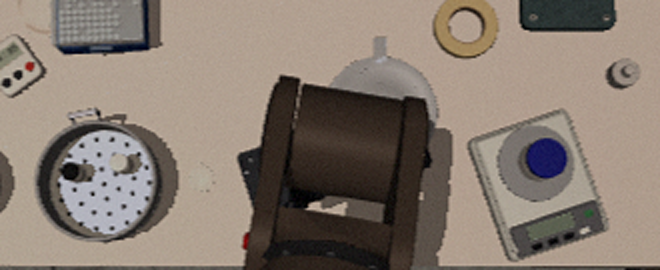

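The top view shows the jar's blue cap at px (453,259), within about 1 mm of the pan centre and with its top at about 111 mm, so it stands on the pan. Both vials stand in the canister and the lid lies flat. Handing in.

```bash
python3 -c "
from cell import env
print(env.job_done())"
```

```text
the job is handed in; nothing more can be done
None
```

The jar is standing in the middle of the balance pan, and I handed the job in at about 23 s on the robot's clock. I get no verdict back, so the results below are from my own last checks.

- **Lid:** I tipped it about 0.35 rad by its handle and drew it out from under the keeper. It now lies right way up on clear bench at about (560, -94) mm. A depth fit, taken with the gripper still on the handle, put it level to within 0.005 rad, and a picture after letting go showed it flat.
- **Jar:** It is about 1 mm from the measured pan centre. Its top is about 111 mm above the bench, as expected for a jar standing on the pan. The scene camera could not see the balance because the arm was in the way, so this rests on the top camera alone. Touchdown was gentle, at about 2.4 N.
- **Vials and bystanders:** Both vials stand in the canister. The tape roll, dropper bottle, screwdriver, timer and pellet die looked undisturbed in the pictures, but I did not measure them again.
- **What disagreed:**
    - The scene camera placed the jar in the canister about 6 mm further along y than the top camera did. I took the rim hiding part of the cap as the cause and used the top camera.
    - One approach move had the wrong sign, but it was high above everything and I corrected it without contact.
    - The lid was pressed onto the bench with about 22 N before I let go.

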